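# Let one pair of lens vials out of the rocker-gate dispenser

### The arm

A 7-joint arm with a two-finger parallel gripper is mounted at the origin on the work surface. World frame = base frame: x ahead of the robot, y to its left, z up, the work surface at z = 0. Lengths are in m, angles in rad, forces in N, time in s.
With the tool pointing down it reaches from about 0.425 to 0.925 m from the base axis. Payload 6.8 kg.
Tool frame: the origin (TCP) lies at the very end of the fingers, on their centre line; the grasp point (between the pads) lies 19 mm behind it; z points along the fingers, y is the line along which they close (so a half turn about z gives the same grasp; the last joint's range is limited). The gripper opens to 88 mm and grips with 3 to 60 N. Pads are 20 mm wide; open, the fingers measure 115 mm over their backs; the gripper's body (75 mm by 178 mm) begins 61 mm behind the grasp point.
Start: joints at [1.135, 0.477, 0.022, 1.555, -0.011, 1.109, -0.083], TCP at [0.217, -0.639, 0.223] pointing down, gripper open.
Joint ranges: [-2.96, 2.96], [-0.34, 2.1], [-1.41, 1.46], [0.24, 2.44], [-1.37, 4.51], [0.17, 1.92], [-2.96, 2.96]. Speed limits (rad/s): [2.39, 2.39, 3.14, 3.14, 3.14, 3.14, 3.14].

### API

Orientations are given as [roll, pitch, yaw] about the fixed x, y, z axes, in that order (R = Rz(yaw) Ry(pitch) Rx(roll)).
In Python, from rig import manip gives the robot as it stands.
- The arm moves only by the tool jog_arm, never from a script. Its argument "commands" is a list of rows, each an object of numbers: "x", "y", "z": the shift along the tool's x, y, z each as a share of 0.15 m, from -1 to 1; "yaw": the turn about the tool's z as a share of 360 degrees, from -1 to 1; "grip": the closure, from -1 (fully open) to 1 (shut), so that 0 is half open. A call has 1 to 10 rows; each row is the pose to reach, as a shift and turn from the pose commanded when the call began, along the tool's axes at that moment, turning the shorter way round; what a row does not reach only later rows make up. A row lasts 1/8 s, in which the tool goes at most 62.5 mm and 10.7 degrees, less where a joint would pass 70% of its speed; a pose out of reach is approached as far as the arm can. A call with a number of a shift or a turn outside -1 to 1 is refused whole. A call with a gripper value outside its range is refused whole. The fingers move at their own pace and stop on an object; the grip force is fixed at half the most. Time passes only in rows, so rows that repeat a pose let the fingers close. It gives the time, the measured TCP pose, the force, the opening and the grip force at its end, in the units of the state.
- manip.state(): the state, without advancing time (a new reading comes with each control period).
- manip.grab_frame(name): name is "scene" or "top" or "wrist"; returns the picture (400x640x3 uint8, red, green, blue); there is no depth.
- manip.camera_model(name): a dict with "fx", "fy", "cx", "cy" (pixels), "k1" (the pictures are not rectified: a ray, as slopes to the right and down, at radius r is drawn at 1 + k1 r^2 times it, then the intrinsics apply), "cam_to_world" (4x4, takes a point from camera to world coordinates). Camera axes: x right, y down, z forward; pixel columns grow to the right and rows downward; lengths in m; the calibration is good to about 2 mm. A picture is of the moment at which its call begins: read the wrist's pose just before it. camera_model takes no time and is no camera call; for the wrist camera it gives the pose at the moment of the call.
- manip.sign_off(): hands the job in; it is judged then, once.
The state is a dict: "time": time; "joint_pos": joint angles; "dq": joint speeds; "joint_efforts": joint torques, N m; "eef_pos": TCP position; "ee_rot": TCP orientation; "ft_force": force on the tool from outside, world axes, zero at the start; "wrist_torque": the same for the moment, N m; "gripper_width": finger opening in m; "grasp_force": force on a finger pad.
Only numpy, scipy, OpenCV 4.12 (cv2) and the standard library are available. Lean on these libraries where they do the work, as an engineer would, in place of code of your own. Each camera call takes 0.05 s, during which the arm holds its last target. There are 200 camera calls.

### The job

A patient needs one pair of trial lenses: on the smaller dispenser, the one that holds the small glass vials, press the black thumb plate all the way down with the fingertips so that its rocker lifts the gate, and keep it down until the front two vials have rolled out and lie in the catch tray. Then let the plate come back up so that the gate shuts on the two vials left, and move clear. Let out no more than that pair, work the gate only by its thumb plate, never touch or pick up a vial, and leave the larger bottle dispenser and everything else on the bench alone.

Things in the scene. Friction and masses are not known exactly. Their poses are not given: they have to be found in the camera images.
- vial_dispenser: Smaller of two alike gravity-feed dispensers, fixed: sloping aluminium chute, clear side walls, grey base 278 x 69 mm. Origin: centre of the underside, on the bench. x: level, uphill, away from the catch tray; y across; z up. On either side of the bench, yaw within 0.6 rad, tray towards the robot. Chute falls 0.23 rad to -x. Cheeks beside the pivot reach 97 mm above the bench.
- vial_pivot (a point): Axis of the rocker (level, along the dispenser's y), in mid-chute: x -11, y 0, z 84 mm of vial_dispenser. The thumb plate's top middle lies 75 mm uphill of it and 52 mm above it at rest, and 91 mm uphill and 1 mm above it fully down.
- vial_tray (a point): Middle of the floor of the vial dispenser's catch tray, the open pocket at the low end of the chute: 69 mm long (x), 55 mm wide, floor about 15 mm above the bench, sloping down to an end wall 39 mm high. x -92 mm of vial_dispenser. The two vials come to lie side by side in it, middles about 22 mm to -x and 5 mm to +x of this point.
- vial_thumb_plate: Smooth black plastic thumb plate, 35 (x) x 40 (y) x 5 mm, on the uphill end of the rocker. Origin: middle of its top face. Travels 51 mm down and 16 mm uphill on an arc about vial_pivot, sliding a little under a finger that goes straight down. Top tilts 0.29 rad at rest (uphill edge higher) to 0.30 rad the other way. Takes about 3 N at first, 4 N at the bottom, then a firm stop; springs return it. Free from above.
- vial_gate: Steel gate plate, 47 mm wide (y), 31 mm high, 3 mm thick, on the downhill end of the same rocker, across the chute in front of the first vial. Origin: middle of its lower edge: x -31, z 45 mm of vial_dispenser when shut, x -50, z 63 mm when open.
- vial_rocker (a joint): Rocker angle of the vial dispenser, rad: 0 at rest (gate shut), 0.59 plate fully down. Vials pass under the gate from about 0.5. As the gate lifts, a finger under the rocker comes down between the second and third vials and holds the rest back, so one full stroke lets out exactly two; when the plate comes up the others roll down to the gate.
- vial_1: First (front) small glass vial with a grey screw cap, 26 mm diameter, 52 mm long, about 28 g, lying across the chute (its axis along the dispenser's y). Origin: its middle, which starts at x -18, z 52 mm of vial_dispenser. It rolls freely; from the gate to the tray takes under a second. Must go to the tray.
- vial_2: Second small glass vial with a grey screw cap, 26 mm diameter, 52 mm long, about 28 g, lying across the chute (its axis along the dispenser's y). Origin: its middle, which starts at x 7, z 58 mm of vial_dispenser. It rolls freely; from the gate to the tray takes under a second. Must go to the tray.
- vial_3: Third small glass vial with a grey screw cap, 26 mm diameter, 52 mm long, about 28 g, lying across the chute (its axis along the dispenser's y). Origin: its middle, which starts at x 32, z 64 mm of vial_dispenser. It rolls freely; from the gate to the tray takes under a second. Must stay behind the gate.
- vial_4: Fourth (rearmost) small glass vial with a grey screw cap, 26 mm diameter, 52 mm long, about 28 g, lying across the chute (its axis along the dispenser's y). Origin: its middle, which starts at x 58, z 70 mm of vial_dispenser. It rolls freely; from the gate to the tray takes under a second. Must stay behind the gate.
- bottle_dispenser: The larger dispenser, same make, 1.27 times the size, for dropper bottles: base 352 x 89 mm, thumb plate 173 mm above the bench, 82 mm uphill of the origin. Origin: centre of its underside; x points uphill. On the other side from vial_dispenser. Leave alone.
- bottle_rocker (a joint): Rocker angle of the bottle dispenser, rad, 0 at rest; must stay at rest.
- bottle_1: White dropper bottle, 33 mm diameter, 68 mm long, lying in the chute of the larger dispenser; origin at its middle. Leave alone.
- bottle_2: White dropper bottle, 33 mm diameter, 68 mm long, lying in the chute of the larger dispenser; origin at its middle. Leave alone.
- bottle_3: White dropper bottle, 33 mm diameter, 68 mm long, lying in the chute of the larger dispenser; origin at its middle. Leave alone.
- trial_frame: Bystander: trial spectacle frame lying between the dispensers, about 140 by 90 mm and 30 mm high. Origin: centre underside between the lens rings.
- cross_lens: Bystander: rimmed lens on a knurled handle lying between the dispensers nearer the robot, 145 mm long, 9 mm high. Origin: middle underside.
- flip_lens: Bystander: another rimmed lens on a handle, at the left, 145 mm long, 9 mm high. Origin: middle underside.
- penlight: Bystander: penlight lying at the right, 125 mm long, 15 mm thick. Origin: middle underside.
- lens_case: Bystander: twin-well contact lens case at the left, 66 by 34 mm, 17 mm high. Origin: centre underside.
- saline: Bystander: upright white bottle at the right, 48 mm diameter, 115 mm high. Origin: centre underside.
- occluder: Bystander: black eye occluder paddle lying flat at the left, 165 mm long, 4 mm thick. Origin: middle underside of the handle side.

How it is judged:
On the way, in this order (a step that is already met when the one before it is completed fails the run):
1. the thumb plate is pressed down by the fingers far enough to lift the gate, the front vials still behind it (value of joint vial_rocker above 0.3 rad and contact force between the fingers and vial_thumb_plate above 0.5 N).
2. the front two vials have rolled out past the gate (x of each of vial_1, vial_2 in the frame of vial_dispenser below -0.06 m), for 0.1 s.
At the end, for the whole second after the job is handed in: Vials 1 and 2 at rest in the catch tray (middles x -124 to -65, z 14 to 43 mm of the dispenser); vials 3 and 4 at rest in the chute behind the gate; both rockers back at rest (under 0.06 rad); bottles within 10 mm and other things within 25 mm of where they were (x of vial_1 in the frame of vial_dispenser between -0.124 and -0.065 m and y of vial_1 in the frame of vial_dispenser between -0.02 and 0.02 m and z of vial_1 in the frame of vial_dispenser between 0.014 and 0.043 m and x of vial_2 in the frame of vial_dispenser between -0.124 and -0.065 m and y of vial_2 in the frame of vial_dispenser between -0.02 and 0.02 m and z of vial_2 in the frame of vial_dispenser between 0.014 and 0.043 m and x of vial_3 in the frame of vial_dispenser between -0.038 and 0.12 m and y of vial_3 in the frame of vial_dispenser between -0.02 and 0.02 m and z of vial_3 in the frame of vial_dispenser between 0.04 and 0.095 m and x of vial_4 in the frame of vial_dispenser between -0.038 and 0.12 m and y of vial_4 in the frame of vial_dispenser between -0.02 and 0.02 m and z of vial_4 in the frame of vial_dispenser between 0.04 and 0.095 m and linear speed of each of vial_1, vial_2, vial_3, vial_4 below 0.03 m/s and value of joint each of vial_rocker, bottle_rocker below 0.06 rad and distance of each of bottle_1, bottle_2, bottle_3 from where it was at the start of the episode below 0.01 m and distance of each of trial_frame, cross_lens, flip_lens, penlight, lens_case, saline, occluder from where it was at the start of the episode below 0.025 m); the robot touches nothing.
It fails at once if a vial is touched by the gripper or lifted; vials are never handled, they only roll (contact force between any of the fingers, the arm and vial_1 above 0.5 N or contact force between any of the fingers, the arm and vial_2 above 0.5 N or contact force between any of the fingers, the arm and vial_3 above 0.5 N or contact force between any of the fingers, the arm and vial_4 above 0.5 N or height (world z) of any of vial_1, vial_2, vial_3, vial_4 above 0.105 m).
It fails at once if the gate is worked directly instead of by the thumb plate (contact force between any of the fingers, the arm and vial_gate above 0.5 N).
It fails at once if the third or fourth vial comes out (a second stroke) (x of any of vial_3, vial_4 in the frame of vial_dispenser below -0.052 m).
It fails at once if the larger bottle dispenser is worked (value of joint bottle_rocker above 0.12 rad).
It fails at once if something else on the bench is knocked or carried away (distance of any of trial_frame, cross_lens, flip_lens, penlight, lens_case, saline, occluder from where it was at the start of the episode above 0.03 m or distance of any of bottle_1, bottle_2, bottle_3 from where it was at the start of the episode above 0.02 m).
It also fails if it takes over 35 s, if anything falls off the work surface, if the arm or the gripper's body presses on something with over 40 N, if the wrist force passes 120 N, or if a joint passes its speed limit or range.

## Working session

There is one attempt and no reset: what is moved stays moved. The work goes in short steps, Python scripts to look and compute and a tool call to move; the robot and the scene stay as the last step left them, time stands still between calls to the robot, and variables do not carry over. Pictures are saved under pics/ and viewed, at most 10 in all, crops included, and the job is handed in when it is done.

Besides the shell and the picture viewer there is one more tool, called by a JSON object that holds its "fn" and its "kwargs". jog_arm: Moves the arm, as the interface text tells. Shift numbers are shares of 0.15 m and turn numbers shares of 360 degrees, none past 1 either way. Its arguments: {"type":"object","properties":{"commands":{"type":"array","items":{"type":"object","properties":{"x":{"type":"number"},"y":{"type":"number"},"z":{"type":"number"},"yaw":{"type":"number"},"grip":{"type":"number"}}}}},"required":["commands"]}

```bash
mkdir -p pics; python3 - <<'E'
from rig import manip
import cv2,numpy as np
for n in ("top","scene"):
    f=manip.grab_frame(n); cv2.imwrite(f"pics/{n}0.png",f[:,:,::-1])
    m=manip.camera_model(n); print(n,{k:np.round(v,3).tolist() for k,v in m.items()})
s=manip.state(); print(s["eef_pos"],s["ee_rot"],s["time"],s["ft_force"])
E
```

```text
top {'fx': 371.8, 'fy': 371.8, 'cx': 325.209, 'cy': 195.814, 'k1': -0.005, 'cam_to_world': [[-0.016, -0.994, 0.106, 0.42], [-1.0, 0.016, 0.003, 0.02], [-0.005, -0.106, -0.994, 1.168], [0.0, 0.0, 0.0, 1.0]]}
scene {'fx': 497.311, 'fy': 497.311, 'cx': 317.339, 'cy': 205.78, 'k1': -0.103, 'cam_to_world': [[0.887, 0.296, -0.354, 1.058], [0.462, -0.588, 0.664, -0.977], [-0.011, -0.753, -0.658, 1.076], [0.0, 0.0, 0.0, 1.0]]}
[ 0.2171374  -0.63855934  0.22179771] [-3.13999937e+00  1.07165819e-04  3.27767157e-01] 0.1 [ 0.11981075 -0.41058472 -0.24636657]
```

View pics/top0.png

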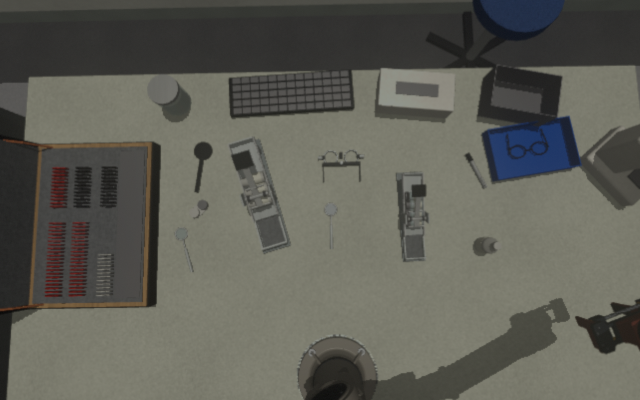

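View pics/scene0.png

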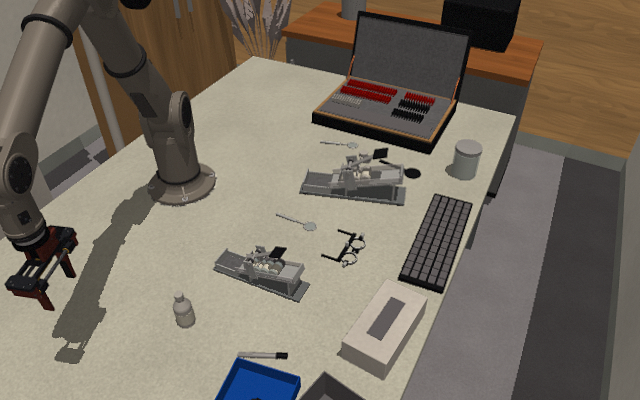

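The small dispenser is at about top (413,215), with its black plate at (419,190) in the top view and (279,253) in the scene view. The tray end is at (413,255), towards the robot.

```bash
cat > h.py <<'E'
from rig import manip
import cv2,numpy as np
def ray(m,uv):
    d=np.array([(uv[0]-m["cx"])/m["fx"],(uv[1]-m["cy"])/m["fy"]]);p=d.copy()
    for _ in range(10): p=d/(1+m["k1"]*(p@p))
    T=np.array(m["cam_to_world"]); return T[:3,3],T[:3,:3]@np.r_[p,1]
def onz(m,uv,z):
    o,d=ray(m,uv); return o+d*(z-o[2])/d[2]
def tri(a,b):
    (o,d),(q,e)=a,b; s=np.linalg.lstsq(np.c_[d,-e],q-o,rcond=None)[0]
    A,B=o+s[0]*d,q+s[1]*e; return (A+B)/2,np.linalg.norm(A-B)
def proj(m,P):
    T=np.array(m["cam_to_world"]); c=T[:3,:3].T@(np.array(P)-T[:3,3]); s=c[:2]/c[2]
    s=s*(1+m["k1"]*(s@s)); return s*m["fx"]+[m["cx"],m["cy"]]
def blob(img,box,thr=40):
    x0,y0,x1,y1=box; g=img[y0:y1,x0:x1].max(2)
    n,l,st,c=cv2.connectedComponentsWithStats((g<thr).astype(np.uint8))
    return [(c[i]+[x0,y0],int(st[i,4])) for i in range(1,n) if st[i,4]>15]
E
python3 - <<'E'
from h import *
t=cv2.imread("pics/top0.png");s=cv2.imread("pics/scene0.png")
bt=blob(t,(398,165,440,210));bs=blob(s,(255,235,305,275));print(bt,bs)
mt,ms=manip.camera_model("top"),manip.camera_model("scene")
for a,_ in bt:
    print(onz(mt,a,.136))
    for b,_ in bs: print(tri(ray(mt,a),ray(ms,b)))
c1=cv2.resize(t[160:275,375:455],None,fx=5,fy=5,interpolation=2)
c2=cv2.resize(s[230:310,205:320],None,fx=3.4,fy=3.4,interpolation=2)
o=np.zeros((575,800,3),np.uint8);o[:575,:400]=c1;o[:c2.shape[0],400:400+c2.shape[1]]=c2[:,:400]
cv2.imwrite("pics/c.png",o)
E
```

```text
[] [(array([277.08403361, 252.39495798]), 119)]
```

View pics/c.png

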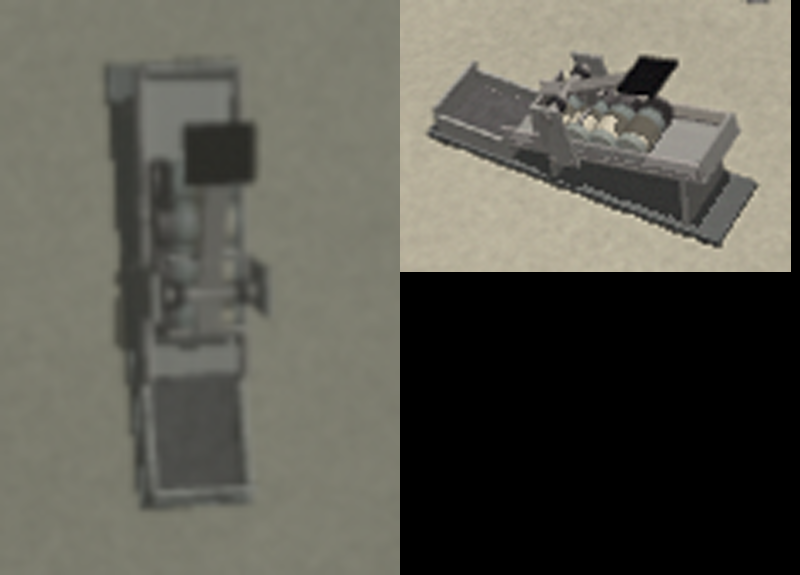

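The crop shows the plate at top px (418.9,190.7). In the scene view the base's bottom corners are at about (298.5,302), (309.4,284.4) and (214.1,270.3). Next I'll compute the pose.

```bash
python3 - <<'E'
from h import *
t=cv2.imread("pics/top0.png")
x=blob(t,(405,180,432,202),50);print(x)
mt,ms=manip.camera_model("top"),manip.camera_model("scene")
uv=np.array([418.6,190.3])
print("plate",onz(mt,uv,.136),tri(ray(mt,uv),ray(ms,np.array([277.1,252.4]))))
A,B,C=[onz(ms,np.array(p),.004) for p in ((298.5,302),(309.4,284.4),(214.1,270.3))]
print(A,B,C,np.linalg.norm(A-C),np.linalg.norm(A-B),np.arctan2(*(A-C)[1::-1]))
yaw=np.arctan2(*(A-C)[1::-1]); O=(B+C)/2; print("O",O)
# top-view: uphill centre/low end wall centre
lo=onz(mt,np.array([375+197/5,160+492/5]),.039)
print("lowend",lo,"plate-from-base",O[:2]+.064*np.array([np.cos(yaw),np.sin(yaw)]))
p=onz(mt,uv,.136); print("yaw lo-plate",np.arctan2(*(p-lo)[1::-1]),np.linalg.norm((p-lo)[:2]))
s=manip.state(); print(s["joint_pos"])
E
```

```text
[(array([418.53174603, 190.41269841]), 126)]
plate [ 0.54129486 -0.23749072  0.136     ] (array([ 0.54216693, -0.23766361,  0.13371819]), np.float64(0.0014453528893369255))
[ 0.61779307 -0.26721997  0.004     ] [ 0.61501635 -0.19985148  0.004     ] [ 0.34641911 -0.27913196  0.004     ] 0.27163527694295636 0.067425694278291 0.04386693652393099
O [ 0.48071773 -0.23949172  0.004     ]
lowend [ 0.34743546 -0.24043441  0.039     ] plate-from-base [ 0.54465616 -0.23668513]
yaw lo-plate 0.015183520140496372 0.19388175494908064
[ 1.1348904   0.47770154  0.02236743  1.5563345  -0.01152166  1.10928182
 -0.0831274 ]
```

The plate is at about (0.542, -0.238, 0.135) with yaw about 0.03. The stereo, single-view and base estimates agree to within 3 mm. I'll approach with the fingers shut.

{"fn": "jog_arm", "kwargs": {"commands": [{"x":0.4,"y":-0.25,"yaw":0.024,"grip":1},{"x":0.8,"y":-0.5,"yaw":0.047,"grip":1},{"x":1.0,"y":-0.62,"yaw":0.047,"grip":1},{"x":1.0,"y":-0.62,"yaw":0.047,"grip":1}]}}

```text
schema error: expected keys x, y, z, yaw, grip
```

{"fn": "jog_arm", "kwargs": {"commands": [{"x":0.4,"y":-0.25,"z":0,"yaw":0.024,"grip":1},{"x":0.8,"y":-0.5,"z":0,"yaw":0.047,"grip":1},{"x":1.0,"y":-0.62,"z":0,"yaw":0.047,"grip":1},{"x":1.0,"y":-0.62,"z":0,"yaw":0.047,"grip":1}]}}

```text
time: 0.6
eef_pos: [0.3335, -0.4985, 0.2224]
ee_rot: [-3.139, -0.001, 0.041]
ft_force: [-0.9, -0.1, 0.6]
gripper_width: 0.051
grasp_force: 0.0
```

{"fn": "jog_arm", "kwargs": {"commands": [{"x":0.25,"y":-0.28,"z":0,"yaw":0,"grip":1},{"x":0.5,"y":-0.57,"z":0,"yaw":0,"grip":1},{"x":0.73,"y":-0.85,"z":0,"yaw":0,"grip":1},{"x":0.73,"y":-0.85,"z":0,"yaw":0,"grip":1}]}}

```text
time: 1.1
eef_pos: [0.4375, -0.3682, 0.2225]
ee_rot: [-3.14, -0.001, 0.04]
ft_force: [-0.9, -0.7, -0.4]
gripper_width: 0.0115
grasp_force: 0.0
```

{"fn": "jog_arm", "kwargs": {"commands": [{"x":0.25,"y":-0.28,"z":0,"yaw":0,"grip":1},{"x":0.5,"y":-0.57,"z":0,"yaw":0,"grip":1},{"x":0.7,"y":-0.82,"z":0,"yaw":0,"grip":1},{"x":0.7,"y":-0.82,"z":0,"yaw":0,"grip":1},{"x":0.7,"y":-0.82,"z":0,"yaw":0,"grip":1}]}}

```text
time: 1.72
eef_pos: [0.5345, -0.2478, 0.2223]
ee_rot: [3.141, 0.001, 0.03]
ft_force: [-0.2, -0.2, 0.2]
gripper_width: 0.0005
grasp_force: 0.0
```

```bash
python3 - <<'E'
from h import *
s=manip.state(); m=manip.camera_model("wrist"); w=manip.grab_frame("wrist")
cv2.imwrite("pics/w1.png",w[:,:,::-1])
print(s["eef_pos"],s["ee_rot"],s["ft_force"],proj(m,[.542,-.238,.135]),proj(m,s["eef_pos"]))
E
```

```text
[ 0.53448682 -0.24780231  0.22230763] [3.14061769e+00 1.25139093e-03 2.98832666e-02] [-0.15726117 -0.24715869  0.1707419 ] [306.90504641 192.63803034] [318.1676928  240.05867552]
```

View pics/w1.png

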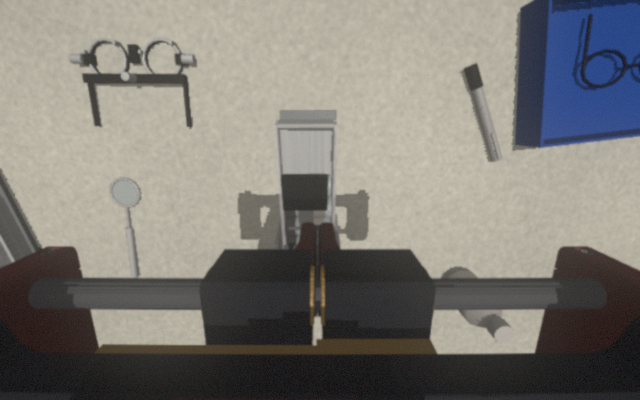

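The plate is centred at (305,192) in the wrist view, against a prediction of (307,193), so the position is confirmed. The dispenser lines up with the tool. I'll line up over the plate and come down to just above it.

{"fn": "jog_arm", "kwargs": {"commands": [{"x":0.08,"y":-0.065,"z":0.2,"yaw":0,"grip":1},{"x":0.08,"y":-0.065,"z":0.4,"yaw":0,"grip":1},{"x":0.08,"y":-0.065,"z":0.48,"yaw":0,"grip":1},{"x":0.08,"y":-0.065,"z":0.48,"yaw":0,"grip":1}]}}

```text
time: 2.28
eef_pos: [0.5463, -0.2367, 0.1503]
ee_rot: [3.142, 0.002, 0.03]
ft_force: [0.3, 0.1, -0.3]
gripper_width: 0.0005
grasp_force: 0.0
```

{"fn": "jog_arm", "kwargs": {"commands": [{"x":0.0,"y":0,"z":0.1,"yaw":0,"grip":1},{"x":0.02,"y":0,"z":0.17,"yaw":0,"grip":1},{"x":0.04,"y":0,"z":0.24,"yaw":0,"grip":1},{"x":0.055,"y":0,"z":0.31,"yaw":0,"grip":1},{"x":0.07,"y":0,"z":0.36,"yaw":0,"grip":1},{"x":0.07,"y":0,"z":0.36,"yaw":0,"grip":1}]}}

```text
time: 3.02
eef_pos: [0.5584, -0.2348, 0.0963]
ee_rot: [-3.142, -0.0, 0.033]
ft_force: [2.8, -0.9, 4.1]
gripper_width: 0.0004
grasp_force: 2.5
```

{"fn": "jog_arm", "kwargs": {"commands": [{"x":0,"y":0,"z":0.02,"yaw":0,"grip":1},{"x":0,"y":0,"z":0.04,"yaw":0,"grip":1},{"x":0,"y":0,"z":0.04,"yaw":0,"grip":1}]}}

```text
time: 3.4
eef_pos: [0.5584, -0.2348, 0.0909]
ee_rot: [3.142, -0.001, 0.033]
ft_force: [5.3, -0.2, 5.3]
gripper_width: 0.0006
grasp_force: 2.9
```

{"fn": "jog_arm", "kwargs": {"commands": [{"x":0,"y":0,"z":0.02,"yaw":0,"grip":1},{"x":0,"y":0,"z":0.02,"yaw":0,"grip":1}]}}

```text
time: 3.65
eef_pos: [0.5586, -0.2348, 0.088]
ee_rot: [3.141, -0.001, 0.033]
ft_force: [5.4, 0.3, 6.1]
gripper_width: 0.0006
grasp_force: 3.3
```

```bash
python3 - <<'E'
from h import *
t=manip.grab_frame("top")[:,:,::-1];s=manip.grab_frame("scene")[:,:,::-1]
c1=cv2.resize(t[160:275,375:455],None,fx=5,fy=5,interpolation=2)
c2=cv2.resize(s[220:310,205:320],None,fx=3.4,fy=3.4,interpolation=2)
o=np.zeros((575,800,3),np.uint8);o[:575,:400]=c1;o[:c2.shape[0],400:]=np.pad(c2,((0,0),(0,20),(0,0)))[:,:400]
cv2.imwrite("pics/c2.png",o)
E
```

```text
(no output)
```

View pics/c2.png

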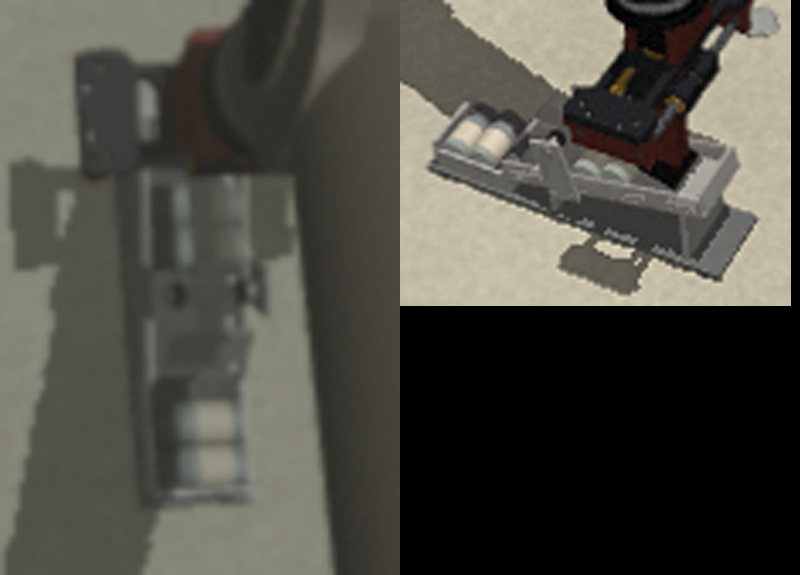

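Two vials lie in the tray (crop 210,420 and 215,465) and two are held behind the gate. I'll lift quickly and clear.

{"fn": "jog_arm", "kwargs": {"commands": [{"x":0,"y":0,"z":-0.35,"yaw":0,"grip":1},{"x":0,"y":0,"z":-0.7,"yaw":0,"grip":1},{"x":0,"y":0,"z":-1,"yaw":0,"grip":1},{"x":0,"y":0.3,"z":-1,"yaw":0,"grip":1},{"x":0,"y":0.7,"z":-1,"yaw":0,"grip":1},{"x":0,"y":1,"z":-1,"yaw":0,"grip":1},{"x":0,"y":1,"z":-1,"yaw":0,"grip":1},{"x":0,"y":1,"z":-1,"yaw":0,"grip":1}]}}

```text
time: 4.75
eef_pos: [0.5613, -0.3834, 0.236]
ee_rot: [-3.139, 0.004, 0.033]
ft_force: [0.4, 1.1, -0.3]
gripper_width: 0.0005
grasp_force: 0.0
```

```bash
python3 - <<'E'
from h import *
t=manip.grab_frame("top")[:,:,::-1];s=manip.grab_frame("scene")[:,:,::-1]
c1=cv2.resize(t[160:275,375:455],None,fx=5,fy=5,interpolation=2)
c2=cv2.resize(s[220:310,205:320],None,fx=3.4,fy=3.4,interpolation=2)
o=np.zeros((575,800,3),np.uint8);o[:575,:400]=c1;o[:c2.shape[0],400:]=np.pad(c2,((0,0),(0,20),(0,0)))[:,:400]
cv2.imwrite("pics/c3.png",o); print(blob(s,(255,235,305,275)),blob(t,(405,180,432,202),50))
E
```

```text
[(array([257.94736842, 239.01754386]), 57), (array([277.07142857, 252.24107143]), 112)] [(array([418.2890625, 190.625    ]), 128)]
```

View pics/c3.png

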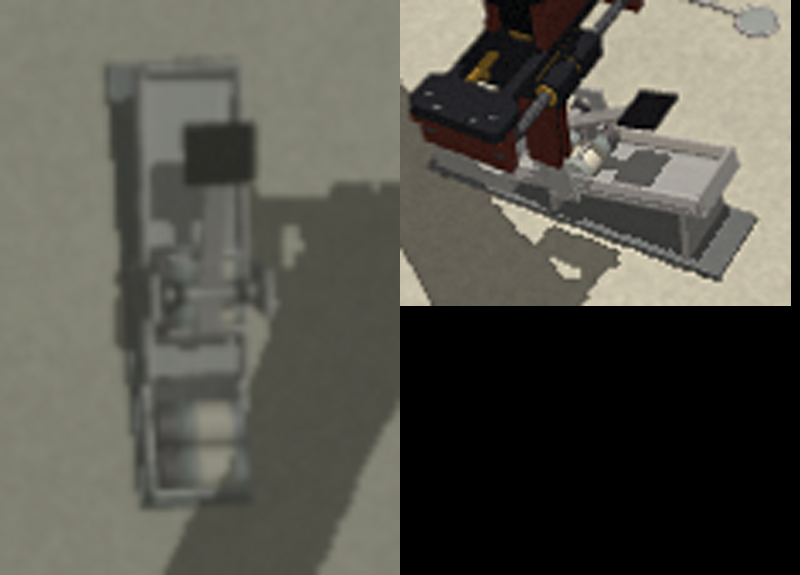

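The plate is back at its rest pixels, two vials are in the tray, and two are behind the shut gate. I'll settle briefly and hand in.

{"fn": "jog_arm", "kwargs": {"commands": [{"x":0,"y":0,"z":0,"yaw":0,"grip":1},{"x":0,"y":0,"z":0,"yaw":0,"grip":1},{"x":0,"y":0,"z":0,"yaw":0,"grip":1},{"x":0,"y":0,"z":0,"yaw":0,"grip":1},{"x":0,"y":0,"z":0,"yaw":0,"grip":1},{"x":0,"y":0,"z":0,"yaw":0,"grip":1},{"x":0,"y":0,"z":0,"yaw":0,"grip":1},{"x":0,"y":0,"z":0,"yaw":0,"grip":1}]}}

```text
time: 5.85
eef_pos: [0.5627, -0.3849, 0.2376]
ee_rot: [-3.142, 0.0, 0.032]
ft_force: [0.5, -0.1, -0.4]
gripper_width: 0.0003
grasp_force: 0.0
```

```bash
python3 -c "
from rig import manip
print(manip.sign_off())"
```

```text
the job is handed in; nothing more can be done
None
```

I let out one pair of vials with a single press of the thumb plate: the last pictures show both in the catch tray, the other two behind the shut gate and the plate back up; the arm is clear and the job is handed in, but no verdict was returned.

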